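Nest the yellow grit cup in the stacking rack

ROBOT

A 7-joint arm with a two-finger parallel gripper is mounted at the origin on the work surface. World frame = base frame: x ahead of the robot, y to its left, z up, the work surface at z = 0. Lengths are in m, angles in rad, forces in N, time in s.
With the tool pointing down it reaches from about 0.4 to 0.85 m from the base axis. Payload 10.4 kg.
Tool frame: the origin (TCP) lies midway between the tips of the shut fingers; the grasp point (between the pads) lies r.grip_point_offset behind it (r.grip_point_offset is the distance from the TCP to the grasp point, in m); z points along the fingers, y is the line along which they close (so a half turn about z gives the same grasp; the last joint's range is limited). The gripper opens to 87 mm and grips with 3 to 60 N. Pads are 19 mm wide; open, the fingers measure 117 mm over their backs; the gripper's body (75 mm by 190 mm) begins 51 mm behind the grasp point.
Start: joints at [1.173, 0.332, -0.065, 1.46, 0.022, 1.35, -0.088], TCP at [0.229, -0.582, 0.223] pointing down, gripper open.
Joint ranges: [-2.6, 2.6], [-0.5, 2.12], [-1.47, 1.34], [0.16, 2.42], [-1.27, 4.41], [0.06, 2.06], [-2.6, 2.6]. Speed limits (rad/s): [2.22, 2.22, 2.79, 2.79, 3.14, 3.14, 3.14].

INTERFACE

Orientations are given as a unit quaternion [x, y, z, w].
In Python, from bench import r gives the robot as it stands.
- The arm moves only by the tool play_rows, never from a script. Its arguments are lists of equal length, an entry for each row: "claw": the closure, from 0 (fully open) to 1 (shut); "delta_pos": the shift along the tool's x, y, z scaled (see below), a list of three; "delta_rot": the turn, a rotation vector about the tool's x, y, z scaled (see below), a list of three. A call has 1 to 8 rows; each row shifts and turns the commanded pose from where the row before left it, along the tool's axes as they then stand; what a row does not reach is not made up. The controller multiplies each number of a shift by 200 mm and each number of a turn by pi rad. A row lasts 1/10 s, in which the tool goes at most 50 mm and 8.59 degrees, less where a joint would pass 70% of its speed; a pose out of reach is approached as far as the arm can. A call with a number of a shift or a turn outside -1 to 1 is refused whole. A call with a gripper value outside its range is refused whole. The fingers move at their own pace and stop on an object; "squeeze" is the grip in N (left out, the last holds). Time passes only in rows, so rows that do not move let the fingers close. It gives the time, the measured TCP pose, the force, the opening and the grip force at its end, in the units of the state.
- r.read_state(): the state, without advancing time (a new reading comes with each control period).
- r.camera(name): name is "side" or "top" or "wrist"; returns a dict with "pixels" (480x640x3 uint8, red, green, blue), "camera_matrix" (3x3 intrinsics, pixels), "cam_to_world" (4x4, takes a point from camera to world coordinates); the wrist camera has in their place "hand_eye" (4x4, takes a point from camera to tool coordinates, whose origin is the TCP and whose axes are the flange's). Camera axes: x right, y up, looking along -z (the intrinsics and any distortion apply to the point x, -y, -z); pixel columns grow to the right and rows downward; lengths in m; the calibration is good to about 2 mm. A picture is of the moment at which its call begins: read the wrist's pose just before it. There is no depth.
- r.close_job(): hands the job in; it is judged then, once.
The state is a dict: "time": time; "joint_positions": joint angles; "joint_vel": joint speeds; "joint_torque": joint torques, N m; "ee_pos": TCP position; "eef_rot": TCP orientation; "ft_force": force on the tool from outside, world axes, zero at the start; "torque": the same for the moment, N m; "width": finger opening in m; "grip_force": force on a finger pad.
Only numpy, scipy, OpenCV 4.12 (cv2) and the standard library are available. Lean on these libraries where they do the work, as an engineer would, in place of code of your own. Each camera call takes 0.05 s, during which the arm holds its last target. There are 200 camera calls.

TASK

Put the yellow grit cup away in the stacking rack: it stands mouth-down on the black landing, so tip it over into the V channel with its closed end pointing at the blue cup, then slide it along the channel until it is nested fully home inside the blue cup. The blue cup must end up lying in its place by the red end stop, and the other things on the bench are to be left where they are.

Things in the scene. Friction and masses are not known exactly. Their poses are not given: they have to be found in the camera images.
- rack: Low metal stacking rack fixed to the bench, 362 x 100 mm. Origin on the bench under the channel's middle line; +x along the channel from its open end to the red end stop, z up. Black landing at x -205 to -100 mm, then a shallow V channel of two aluminium plates sloping 22 degrees from x -100 to +150 mm, with low dark side walls 44 to 48 mm either side, tops at z 38 mm.
- rack_landing (a point): Middle of the landing's flat top, rack x -154 mm, z 12 mm; axes as the rack. At the landing's front edge two small red toe blocks (x -108 to -100 mm, 12 to 34 mm either side of the middle, tops at z 17.5 mm) catch a cup's rim when it is tipped.
- rack_stop (a point): Point on the face of the red end stop, rack x +150 mm, z 40 mm; axes as the rack. The stop is 85 mm high, 90 mm wide.
- yellow_cup: Yellow tapered steel cup to put away: 110 mm long, 80 mm across the rim, 52 mm across the closed foot, wall 3 mm, 0.16 kg. Origin at the centre of the foot's plane, +z from foot to rim. Inner floor 36 mm above the foot's plane (recessed underside): fully nested it sticks 36 mm out of the other cup. Starts mouth-down on the landing, foot 122 mm above the bench.
- rack_step (a point): Where the channel steps down 5.4 mm, on its middle line: rack x +20 mm, z 17 mm; axes as the rack. A cup sliding on the higher plates before it enters the mouth of a cup lying on the lower plates without catching. A cup lying on the higher plates has its rim centre 60 mm above the bench, its axis sloping 8 degrees down to the foot.
- yellow_rim (a point): centre of the yellow cup's mouth, 110 mm along its z from the foot
- blue_cup: Blue cup of the same shape and size, lying in the lower part of the V channel with its foot at the red end stop (or some mm short of it) and its mouth towards the landing. Origin at the centre of the foot's plane, +z from foot to rim.
- blue_rim (a point): centre of the blue cup's mouth, 110 mm along its z from the foot
- oil_bottle: bystander: green bottle, 60 mm across, 150 mm high, origin at the centre of its underside
- rivet_can: bystander: steel can, 68 mm across, 90 mm high, origin at the centre of its underside
- belt_roll: bystander: rust-red roll of abrasive belt, 90 mm across, 50 mm high, origin at the centre of its underside
- bench_brush: bystander: hand brush lying on the bench on the robot's side of the rack, origin at the centre of its underside, handle towards its -x
There are look-alikes about, which are no part of the job. Of the things like the yellow_cup, leave any that is pink; of the rest the smaller one is meant.

How it is judged:
On the way:
1. the yellow cup lies in the channel, along it, closed end towards the end stop (angle between the z axis of yellow_cup and the x axis of rack, either way round below 0.35 rad and z of yellow_cup in the frame of rack below 0.06 m and x of yellow_cup in the frame of rack above -0.06 m and x of yellow_rim in the frame of rack below 0.02 m), for 0.1 s.
At the end, for the whole second after the job is handed in: The yellow cup is nested in the blue cup, foot first and coaxial (axes within 0.08 rad), within 5 mm of bottoming on the blue cup's inner floor (36 mm between the two foot planes when home); the blue cup still lies in the channel, its foot within 12 mm of the end stop; both at rest (z of yellow_cup in the frame of blue_cup between 0.03 and 0.041 m and distance between yellow_cup and blue_cup below 0.042 m and angle between the z axis of yellow_cup and the z axis of blue_cup, either way round below 0.08 rad and distance between yellow_rim and blue_rim below 0.045 m and x of blue_cup in the frame of rack between 0.13445 and 0.15245 m and z of blue_cup in the frame of rack below 0.04582 m and angle between the z axis of blue_cup and the x axis of rack, either way round below 0.22 rad and linear speed of each of yellow_cup, blue_cup below 0.02 m/s); the robot touches nothing.
It fails at once if a bystander is moved more than 30 mm (distance of any of oil_bottle, rivet_can, belt_roll, bench_brush from where it was at the start of the episode above 0.03 m).
It also fails if it takes over 48 s, if anything falls off the work surface, if the arm or the gripper's body presses on something with over 40 N, if the wrist force passes 120 N, or if a joint passes its speed limit or range.

## Working session

There is one attempt and no reset: what is moved stays moved. The work goes in short steps, Python scripts to look and compute and a tool call to move; the robot and the scene stay as the last step left them, time stands still between calls to the robot, and variables do not carry over. Pictures are saved under pics/ and viewed, at most 10 in all, crops included, and the job is handed in when it is done.

Besides the shell and the picture viewer there is one more tool, called after "Emit:" by a JSON object that holds its "name" and its "arguments". play_rows: Moves the arm, as the interface text tells. Shifts and turns lie within -1 to 1; 1 stands for 200 mm of shift or pi rad of turn. Its arguments: {"type":"object","properties":{"claw":{"type":"array"},"delta_pos":{"type":"array"},"delta_rot":{"type":"array"},"squeeze":{"type":"number"}},"required":["claw","delta_pos","delta_rot"]}

```bash
mkdir -p pics; ls; python3 - <<'E'
from bench import r
import cv2,numpy as np
s=r.read_state();print(s,r.grip_point_offset)
for n in("side","top"):
    c=r.camera(n);cv2.imwrite(f"pics/{n}0.png",c["pixels"][:,:,::-1]);print(n,c["camera_matrix"],c["cam_to_world"].round(4))
    np.savez(f"{n}0.npz",**{k:v for k,v in c.items()})
E
```

```text
pics
{'time': 0.0, 'joint_positions': array([ 1.17340177,  0.33287853, -0.0647103 ,  1.46095254,  0.02164628,
        1.34989916, -0.08851977]), 'joint_vel': array([-0.00070802,  0.00075249, -0.00079919, -0.00044431, -0.00120876,
        0.0003072 , -0.00134549]), 'joint_torque': array([ 3.87092837e-05, -6.23256612e+01,  2.50700244e-02, -3.89900529e+01,
       -6.11672527e-02,  3.97168275e-02,  1.14014715e-04]), 'ee_pos': array([ 0.22864232, -0.58125501,  0.22174447]), 'eef_rot': array([ 9.82490211e-01,  1.86312818e-01, -1.87331770e-04, -6.95562286e-04]), 'ft_force': array([0.94610746, 0.46811529, 1.30862129]), 'torque': array([ 0.03435722, -0.00644755,  0.00200142]), 'grip_force': 0.0, 'width': 0.08704002328051835} 0.0187
side [[509.64417172   0.         319.07444111]
 [  0.         509.64417172 246.37743878]
 [  0.           0.           1.        ]] [[-0.9336  0.2099 -0.2906  0.1905]
 [-0.3581 -0.5822  0.73    0.909 ]
 [-0.016   0.7855  0.6186  0.883 ]
 [ 0.      0.      0.      1.    ]]
top [[607.40545265   0.         321.42086993]
 [  0.         607.40545265 242.62931958]
 [  0.           0.           1.        ]] [[-0.0082  0.9961 -0.0877  0.444 ]
 [-0.9999 -0.0075  0.0088  0.0126]
 [ 0.0081  0.0878  0.9961  1.3608]
 [ 0.      0.      0.      1.    ]]
```

View pics/side0.png

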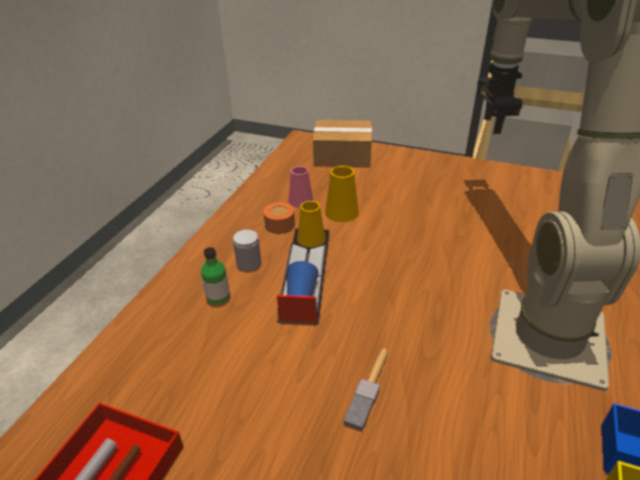

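View pics/top0.png

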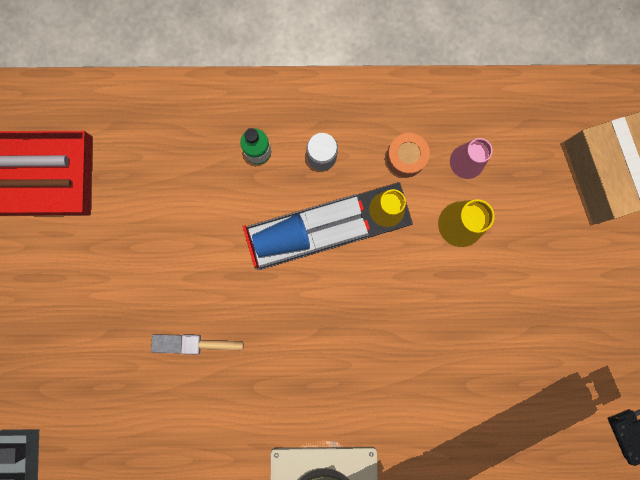

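Candidates for the yellow cup, in top-view pixels:
- Small yellow cup on the black landing: (393,203).
- Larger yellow cup: (477,216).
- Pink cup: (480,150).

The smaller non-pink one on the landing fits the description. The blue cup is at (280,236), with the red stop at (250,247). I'll check this in a close crop.

```bash
python3 - <<'E'
import cv2,numpy as np
t=cv2.imread("pics/top0.png")[170:280,235:425];s=cv2.imread("pics/side0.png")[190:330,230:370]
t=cv2.resize(t,(760,440//1),interpolation=cv2.INTER_CUBIC)
cv2.imwrite("pics/c_top.png",t)
cv2.imwrite("pics/c_side.png",cv2.resize(s,(560,560),interpolation=cv2.INTER_CUBIC))
for n in("top","side"):
    im=cv2.imread(f"pics/{n}0.png");h=cv2.cvtColor(im,cv2.COLOR_BGR2HSV)
    H,S,V=cv2.split(h)
    ms={"red":(((H<5)|(H>174))&(S>180)&(V>60)),"yel":((H>20)&(H<33)&(S>180)&(V>60)),"blue":((H>100)&(H<125)&(S>120)&(V>40))}
    for k,m in ms.items():
        nn,l,st,ce=cv2.connectedComponentsWithStats(m.astype(np.uint8))
        for i in range(1,nn):
            if st[i,4]>8: print(n,k,st[i],ce[i].round(1))
E
```

```text
top red [   0  131   92   84 6077] [ 46.6 173.5]
top red [359 201   5  10  24] [360.6 205.4]
top red [364 220   5  10  24] [366.5 224.5]
top red [243 225  15  42 147] [249.9 246.4]
top yel [ 369  189   37   38 1055] [387.7 207.6]
top yel [ 439  199   55   48 1977] [465.3 221.7]
top blue [ 252  214   57   43 1561] [281.6 237.5]
side red [278 295  38  20 356] [296.6 303. ]
side red [302 319   9   3  12] [305.8 319.8]
side red [  36  404  142   76 5164] [114.2 448.3]
side yel [ 326  166   31   55 1363] [341.7 194.8]
side yel [298 202  27  45 903] [310.3 225. ]
side yel [607 461  33  19 450] [624.5 472. ]
side blue [288 262  28  33 740] [300.6 277.6]
side blue [ 603  404   37   68 2000] [621.3 436.2]
```

View pics/c_top.png

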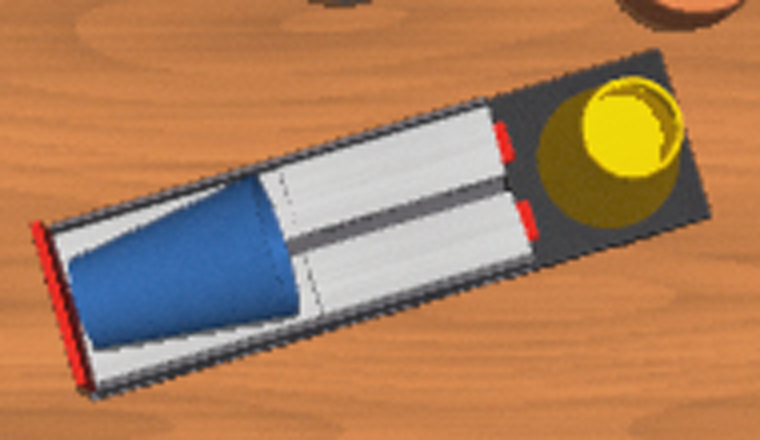

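View pics/c_side.png

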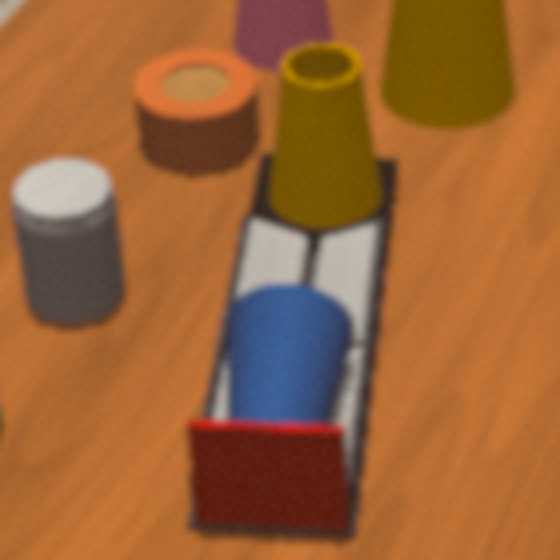

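The crops confirm it. The small yellow cup stands mouth-down on the landing, with its foot ring centred at about (393.2,201.7) in the top view and (310.2,206.5) in the side view. The toe blocks are at (360.6,205.4) and (366.5,224.5), and the blue cup lies with its foot at the stop. Next I triangulate.

```bash
cat > h.py <<'E'
import numpy as np
C={n:np.load(f"{n}0.npz") for n in("top","side")}
def ray(n,uv):
    K,T=C[n]["camera_matrix"],C[n]["cam_to_world"]
    d=np.linalg.solve(K,[uv[0],uv[1],1.])*[1,-1,-1]
    d=T[:3,:3]@d;return T[:3,3],d/np.linalg.norm(d)
def plane(n,uv,z):
    o,d=ray(n,uv);return o+d*(z-o[2])/d[2]
def tri(a,b):
    (o,d),(p,e)=ray("top",a),ray("side",b)
    t=np.linalg.lstsq(np.c_[d,-e],p-o,rcond=None)[0]
    x,y=o+d*t[0],p+e*t[1];return (x+y)/2,np.linalg.norm(x-y)
E
python3 - <<'E'
from h import *
np.set_printoptions(precision=4,suppress=True)
f,e=tri((393.2,201.7),(310.2,206.5));print("foot",f,e,plane("top",(393.2,201.7),.122))
# stop top ends: rack +y side / -y side
a,ea=tri((244.2,226),(278,296.2));b,eb=tri((256.8,267),(315.5,297.5));print("stop ends",a,ea,b,eb,np.linalg.norm(a-b))
t1,t2=plane("top",(360.6,205.4),.0175),plane("top",(366.5,224.5),.0175)
st=plane("top",(249.9,246.4),.085);tm=(t1+t2)/2
print("toes",t1,t2,np.linalg.norm(t1-t2),"stop",st)
v=(st-tm)[:2];L=np.linalg.norm(v);print("len toe-stop (expect ~256)",L)
x=v/L;yw=np.arctan2(x[1],x[0]);y=np.array([-x[1],x[0]])
print("yaw",yw,"toe-line yaw",np.arctan2(*(t1-t2)[[1,0]])-np.pi/2,"stop line",np.arctan2(*(a-b)[[1,0]])-np.pi/2)
O=tm[:2]+x*.104;print("O",O)
k=lambda p:(round((p[:2]-O)@x*1e3,1),round((p[:2]-O)@y*1e3,1))
print("foot in rack",k(f),"expect -154,0; stop",k(st),k(a),k(b))
# blue foot/rim silhouettes in top view
P=lambda u,v:(u/4+235,v/4+170)
print("blue rim c",k(plane("top",P(278,246),.055)),"foot c",k(plane("top",P(83,303),.04)))
print("big yellow foot, belt", k(plane("top",(477,216),.16)),k(plane("top",(409,153),.05)),k(plane("top",(480,150),.12)))
E
```

```text
foot [ 0.6361 -0.148   0.1177] 0.002724306664986545 [ 0.6367 -0.1471  0.122 ]
stop ends [0.5918 0.164  0.08  ] 0.0035739770877324553 [0.5073 0.1382 0.08  ] 0.0021878048832968617 0.08828624888004384
toes [ 0.6452 -0.0875  0.0175] [ 0.6021 -0.1     0.0175] 0.04482421249486427 stop [0.5496 0.152  0.085 ]
len toe-stop (expect ~256) 0.25664871729021344
yaw 1.8636266875189336 toe-line yaw -1.2869532685344907 stop line -1.274165951585662
O [0.5936 0.0058]
foot in rack (np.float64(-159.6), np.float64(3.7)) expect -154,0; stop (np.float64(152.6), np.float64(-0.0)) (np.float64(152.0), np.float64(-43.9)) (np.float64(151.7), np.float64(44.4))
blue rim c (np.float64(33.2), np.float64(0.6)) foot c (np.float64(143.7), np.float64(-2.6))
big yellow foot, belt (np.float64(-303.6), np.float64(84.0)) (np.float64(-237.3), np.float64(-97.8)) (np.float64(-365.4), np.float64(-47.5))
```

```bash
cat >> h.py <<'E'
from scipy.spatial.transform import Rotation as R
YAW=1.860;O=np.array([.5936,.0058])
X=np.array([np.cos(YAW),np.sin(YAW)]);Y=np.array([-X[1],X[0]])
def w(rx,ry,z): return np.r_[O+rx*X+ry*Y,z]
def rk(p): return np.r_[(p[:2]-O)@X,(p[:2]-O)@Y,p[2]]
def rot(tilt): # tipping angle (rad) of tool about rack +y; 0 = down
    return R.from_rotvec(np.r_[Y,0]*tilt)*R.from_matrix(np.c_[np.r_[X,0],np.r_[-Y,0],[0,0,-1]])
def todo(s,p=None,tilt=0):
    q=R.from_quat(s["eef_rot"]);dr=(q.inv()*rot(tilt)).as_rotvec()/np.pi
    print("t",round(s["time"],2),"rack",rk(s["ee_pos"]).round(4),"w",round(s["width"],4),"F",s["ft_force"].round(1),"j",s["joint_positions"].round(2))
    print(" turn units",dr.round(4))
    if p is not None:
        print(" shift units now",(q.inv().apply(p-s["ee_pos"])/.2).round(4)," in target axes",(rot(tilt).inv().apply(p-s["ee_pos"])/.2).round(4))
E
python3 - <<'E'
from h import *
from bench import r
todo(r.read_state(),w(-.154,0,.32))
E
```

```text
t 0.1 rack [-0.4586  0.5172  0.2218] w 0.0872 F [ 0.3 -0.1 -0.2] j [ 1.17  0.33 -0.06  1.46  0.02  1.35 -0.09]
 turn units [-4.000e-04 -3.000e-04 -4.727e-01]
 shift units now [ 2.7067 -1.297  -0.4894]  in target axes [ 1.5231  2.586  -0.491 ]
```

Emit:
{"name": "play_rows", "arguments": {"claw": [0, 0, 0, 0, 0, 0, 0, 0], "delta_pos": [[0.169, -0.081, -0.06], [0.169, -0.081, -0.06], [0.169, -0.081, -0.06], [0.169, -0.081, -0.06], [0.169, -0.081, -0.06], [0.169, -0.081, -0.06], [0.169, -0.081, -0.06], [0.169, -0.081, -0.06]], "delta_rot": [[0, 0, 0], [0, 0, 0], [0, 0, 0], [0, 0, 0], [0, 0, 0], [0, 0, 0], [0, 0, 0], [0, 0, 0]]}}

```text
time: 0.9
ee_pos: [0.4337, -0.3607, 0.3188]
eef_rot: [0.983, 0.186, -0.0, -0.0]
ft_force: [0.8, -0.4, 0.1]
width: 0.087
grip_force: 0.0
```

Emit:
{"name": "play_rows", "arguments": {"claw": [0, 0, 0, 0, 0, 0, 0, 0], "delta_pos": [[0.169, -0.081, 0], [0.169, -0.081, 0], [0.169, -0.081, 0], [0.169, -0.081, 0], [0.169, -0.081, 0], [0.169, -0.081, 0], [0.169, -0.081, 0], [0.169, -0.081, 0]], "delta_rot": [[0, 0, 0], [0, 0, 0], [0, 0, 0], [0, 0, 0], [0, 0, 0], [0, 0, 0], [0, 0, 0], [0, 0, 0]]}}

```text
time: 1.7
ee_pos: [0.6379, -0.1414, 0.3181]
eef_rot: [0.983, 0.186, -0.0, -0.0]
ft_force: [1.0, -0.8, 0.1]
width: 0.0871
grip_force: 0.0
```

Emit:
{"name": "play_rows", "arguments": {"claw": [0, 0, 0, 0, 0, 0, 0, 0], "delta_pos": [[0, 0, 0], [0, 0, 0], [0, 0, 0], [0, 0, 0], [0, 0, 0], [0, 0, 0], [0, 0, 0], [0, 0, 0]], "delta_rot": [[0, 0, -0.047], [0, 0, -0.047], [0, 0, -0.047], [0, 0, -0.047], [0, 0, -0.047], [0, 0, -0.047], [0, 0, -0.047], [0, 0, -0.047]]}}

```text
time: 2.5
ee_pos: [0.637, -0.1425, 0.318]
eef_rot: [0.71, 0.704, -0.0, -0.0]
ft_force: [-0.7, 0.1, -0.0]
width: 0.0869
grip_force: 0.0
```

```bash
python3 - <<'E'
from h import *
from bench import r
todo(r.read_state(),w(-.154,0,.32))
E
```

```text
t 2.5 rack [-0.1545  0.0007  0.318 ] w 0.0869 F [-0.7  0.1 -0. ] j [ 0.55  0.43 -0.58  1.19  0.23  1.59 -0.  ]
 turn units [-0.0003 -0.0001 -0.0948]
 shift units now [ 0.0034  0.0025 -0.0099]  in target axes [ 0.0025  0.0034 -0.0099]
```

Emit:
{"name": "play_rows", "arguments": {"claw": [0, 0, 0], "delta_pos": [[0, 0, 0], [0, 0, 0], [0, 0, 0]], "delta_rot": [[0, 0, -0.047], [0, 0, -0.047], [0, 0, 0]]}}

```text
time: 2.8
ee_pos: [0.637, -0.1426, 0.318]
eef_rot: [0.6, 0.8, -0.0, -0.0]
ft_force: [-0.8, 0.8, -0.1]
width: 0.0874
grip_force: 0.0
```

```bash
python3 - <<'E'
from h import *
from bench import r
import cv2
s=r.read_state();todo(s)
c=r.camera("wrist");np.savez("wr1.npz",ee=s["ee_pos"],q=s["eef_rot"],**c);print(c["hand_eye"].round(3),c["camera_matrix"])
cv2.imwrite("pics/w1.png",c["pixels"][:,:,::-1])
E
```

```text
t 2.8 rack [-0.1546  0.0007  0.318 ] w 0.0874 F [-0.8  0.8 -0.1] j [ 0.57  0.44 -0.63  1.19  0.25  1.59  0.28]
 turn units [-0.0002 -0.0002 -0.002 ]
[[-0.001  0.968  0.253  0.069]
 [ 1.     0.001 -0.     0.001]
 [-0.     0.253 -0.968 -0.163]
 [ 0.     0.     0.     1.   ]] [[353.45984795   0.         322.15865323]
 [  0.         353.45984795 237.52473178]
 [  0.           0.           1.        ]]
```

View pics/w1.png

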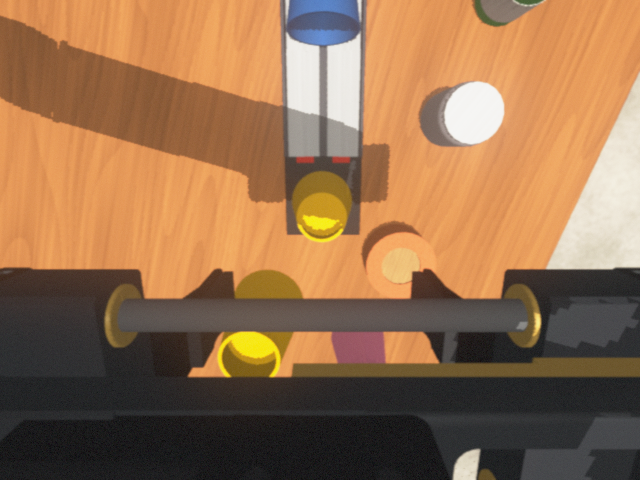

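The wrist view shows the small cup centred on the landing (ring at about (321,218)), with the toe blocks at (305,159) and (341,159). I'll refine the positions from this view.

```bash
python3 - <<'E'
from h import *
import cv2
d=np.load("wr1.npz");H=cv2.cvtColor(d["pixels"],cv2.COLOR_RGB2HSV);h,s,v=cv2.split(H)
T=np.eye(4);T[:3,:3]=R.from_quat(d["q"]).as_matrix();T[:3,3]=d["ee"];T=T@d["hand_eye"]
def pl(uv,z):
    e=T[:3,:3]@(np.linalg.solve(d["camera_matrix"],[*uv,1.])*[1,-1,-1]);o=T[:3,3];return rk(o+e*(z-o[2])/e[2])
m=(((h<5)|(h>174))&(s>150)).astype(np.uint8);m[:140]=0;m[180:]=0
n,l,st,ce=cv2.connectedComponentsWithStats(m)
for i in range(1,n):
    if st[i,4]>10:print("toe",ce[i],pl(ce[i],.0175).round(4))
y=((h>20)&(h<33)&(s>150)&(v>60)).astype(np.uint8);y[250:]=0
n,l,st,ce=cv2.connectedComponentsWithStats(y);i=1+st[1:,4].argmax();print(st[i])
b=(l==i)
for row in (180,190,200,210,215,220,225,230,235,240):
    c=np.where(b[row])[0];print(row,c.min(),c.max(),end=' ')
br=b&(v>200);yy,xx=np.where(br);(c,rad)=cv2.minEnclosingCircle(np.c_[xx,yy].astype(np.float32));print("\nbright",c,rad,xx.min(),xx.max(),yy.min(),yy.max())
bot=yy.max()+.5;print("foot rear edge",pl((c[0],bot),.122),"rim front edge",pl((322.5,st[i][1]),.013))
for u in(xx.min(),xx.max()+1):print(pl((u,220),.122))
print("stop-ch gap", pl((323,100),.02))
E
```

```text
toe [305.21348315 159.75280899] [-0.1033  0.0209  0.0175]
toe [340.65116279 159.8372093 ] [-0.1037 -0.0245  0.0175]
[ 297  188   50   55 1926]Traceback (most recent call last):
  File "<stdin>", line 15, in <module>
    return umr_minimum(a, axis, None, out, keepdims, initial, where)
ValueError: zero-size array to reduction operation minimum which has no identity
```

```bash
python3 - <<'E'
from h import *
import cv2
d=np.load("wr1.npz");H=cv2.cvtColor(d["pixels"],cv2.COLOR_RGB2HSV);h,s,v=cv2.split(H)
T=np.eye(4);T[:3,:3]=R.from_quat(d["q"]).as_matrix();T[:3,3]=d["ee"];T=T@d["hand_eye"]
def pl(uv,z):
    e=T[:3,:3]@(np.linalg.solve(d["camera_matrix"],[*uv,1.])*[1,-1,-1]);o=T[:3,3];return rk(o+e*(z-o[2])/e[2])
y=((h>20)&(h<33)&(s>150)&(v>60)).astype(np.uint8);y[250:]=0
n,l,st,ce=cv2.connectedComponentsWithStats(y);b=l==1+st[1:,4].argmax()
for row in range(192,243,5):
    c=np.where(b[row])[0];print(row,c.min(),c.max(),pl((c.min(),row),.122).round(4)[:2],pl((c.max()+1,row),.122).round(4)[:2])
print(pl((321.5,243),.122),pl((322,170),.0125))
E
```

```text
192 316 333 [-0.1314  0.0055] [-0.1315 -0.0127]
197 306 342 [-0.1364  0.0158] [-0.1366 -0.0219]
202 303 342 [-0.1415  0.0189] [-0.1418 -0.0219]
207 299 344 [-0.1466  0.0231] [-0.1469 -0.024 ]
212 297 346 [-0.1518  0.0253] [-0.1522 -0.0261]
217 297 346 [-0.1571  0.0254] [-0.1574 -0.0262]
222 299 344 [-0.1623  0.0235] [-0.1627 -0.0242]
227 298 343 [-0.1676  0.0247] [-0.168  -0.0232]
232 301 341 [-0.173   0.0217] [-0.1733 -0.0211]
237 306 336 [-0.1784  0.0165] [-0.1787 -0.0159]
242 321 322 [-0.184   0.0009] [-0.184  -0.0012]
[-0.1850828   0.00034755  0.122     ] [-0.1166974 -0.0005469  0.0125   ]
```

Emit:
{"name": "play_rows", "arguments": {"claw": [0, 0, 0, 0, 0], "delta_pos": [[0, 0, 0], [0, 0, 0], [0, 0, 0], [0, 0, 0], [0, 0, 0]], "delta_rot": [[0, 0.0417, 0], [0, 0.0417, 0], [0, 0.0417, 0], [0, 0.0417, 0], [0, 0, 0]]}}

```text
time: 3.35
ee_pos: [0.6368, -0.1468, 0.3139]
eef_rot: [0.585, 0.768, 0.155, -0.211]
ft_force: [0.2, -1.0, -1.2]
width: 0.0874
grip_force: 0.0
```

```bash
python3 - <<'E'
from h import *
from bench import r
todo(r.read_state(),w(-.1477,0,.0738),-np.pi/6)
E
```

```text
t 3.35 rack [-0.1586  0.0021  0.3139] w 0.0874 F [ 0.2 -1.  -1.2] j [ 0.7   0.71 -0.67  0.91 -0.07  1.85  0.37]
 turn units [ 0.0008 -0.002  -0.0064]
 shift units now [-0.5593  0.019   1.0634]  in target axes [-0.5531  0.0104  1.0668]
```

Emit:
{"name": "play_rows", "arguments": {"claw": [0, 0, 0, 0, 0, 0], "delta_pos": [[-0.112, 0.002, 0.12], [-0.112, 0.002, 0.12], [-0.112, 0.002, 0.12], [-0.112, 0.002, 0.12], [-0.112, 0.002, 0.12], [0, 0, 0]], "delta_rot": [[0, 0, -0.006], [0, 0, 0], [0, 0, 0], [0, 0, 0], [0, 0, 0], [0, 0, 0]]}}

```text
time: 3.95
ee_pos: [0.6492, -0.1769, 0.1542]
eef_rot: [0.575, 0.776, 0.155, -0.208]
ft_force: [0.4, -0.1, -1.0]
width: 0.0868
grip_force: 0.0
```

```bash
python3 - <<'E'
from h import *
from bench import r
todo(r.read_state(),w(-.1477,0,.0738),-np.pi/6)
E
```

```text
t 3.95 rack [-0.191  -0.0012  0.1542] w 0.0868 F [ 0.4 -0.1 -1. ] j [ 0.73  0.83 -0.63  1.05 -0.    1.63  0.51]
 turn units [-0.0004 -0.0003  0.002 ]
 shift units now [-0.014  -0.0054  0.4564]  in target axes [-0.0136 -0.0058  0.4564]
```

Emit:
{"name": "play_rows", "arguments": {"claw": [0, 0, 0, 0, 0, 0], "delta_pos": [[-0.014, -0.005, 0.11], [0, 0, 0.11], [0, 0, 0.11], [0, 0, 0.08], [0, 0, 0.046], [0, 0, 0]], "delta_rot": [[0, 0, 0], [0, 0, 0], [0, 0, 0], [0, 0, 0], [0, 0, 0], [0, 0, 0]]}}

```text
time: 4.55
ee_pos: [0.6381, -0.1345, 0.0791]
eef_rot: [0.573, 0.777, 0.157, -0.205]
ft_force: [0.8, 0.8, 0.4]
width: 0.0873
grip_force: 0.0
```

Emit:
{"name": "play_rows", "arguments": {"claw": [1, 1, 1, 1, 1, 1, 1, 1], "delta_pos": [[0, 0, 0], [0, 0, 0], [0, 0, 0], [0, 0, 0], [0, 0, 0], [0, 0, 0], [0, 0, 0], [0, 0, 0]], "delta_rot": [[0, 0, 0], [0, 0, 0], [0, 0, 0], [0, 0, 0], [0, 0, 0], [0, 0, 0], [0, 0, 0], [0, 0, 0]], "squeeze": 20}}

```text
time: 5.35
ee_pos: [0.6381, -0.136, 0.0787]
eef_rot: [0.574, 0.777, 0.158, -0.205]
ft_force: [-2.7, -2.0, 5.6]
width: 0.0617
grip_force: 19.6
```

```bash
python3 - <<'E'
from h import *
from bench import r
todo(r.read_state(),w(-.1477,0,.0738),-np.pi/6)
E
```

```text
t 5.35 rack [-0.1486 -0.0022  0.0787] w 0.0617 F [-2.7 -2.   5.6] j [ 0.74  0.84 -0.64  1.22  0.    1.45  0.51]
 turn units [ 0.0015 -0.      0.0035]
 shift units now [-0.0082 -0.0114  0.0232]  in target axes [-0.0083 -0.0112  0.0233]
```

Emit:
{"name": "play_rows", "arguments": {"claw": [1, 1, 1, 1, 1, 1, 1], "delta_pos": [[0.033, 0, -0.058], [0.033, 0, -0.058], [0.033, 0, -0.058], [0.072, 0, 0.042], [0.072, 0, 0.042], [0.072, 0, 0.042], [0, 0, 0]], "delta_rot": [[0, 0, 0], [0, 0, 0], [0, 0, 0], [0, 0, 0], [0, 0, 0], [0, 0, 0], [0, 0, 0]]}}

```text
time: 6.05
ee_pos: [0.6231, -0.0854, 0.1197]
eef_rot: [0.572, 0.778, 0.158, -0.206]
ft_force: [-1.0, -0.1, -0.8]
width: 0.0624
grip_force: 19.3
```

Emit:
{"name": "play_rows", "arguments": {"claw": [1, 1, 1, 1, 1, 1], "delta_pos": [[0, 0, 0], [0, 0, 0], [0, 0, 0], [0, 0, 0], [0, 0, 0], [0, 0, 0]], "delta_rot": [[0, -0.0389, 0], [0, -0.0389, 0], [0, -0.0389, 0], [0, -0.0389, 0], [0, -0.0389, 0], [0, 0, 0]]}}

```text
time: 6.65
ee_pos: [0.6236, -0.0835, 0.12]
eef_rot: [0.592, 0.805, -0.022, 0.04]
ft_force: [-0.5, 1.5, -0.8]
width: 0.0622
grip_force: 19.4
```

```bash
python3 - <<'E'
from h import *
from bench import r
import cv2
s=r.read_state();todo(s,w(-.0557,-.001,.0737),np.radians(40))
c=r.camera("side");cv2.imwrite("pics/s2.png",cv2.resize(c["pixels"][130:330,200:420,::-1],(660,600)))
E
```

```text
t 6.65 rack [-0.0941 -0.0033  0.12  ] w 0.0622 F [-0.5  1.5 -0.8] j [ 0.47  0.44 -0.58  1.6   0.36  1.16  0.1 ]
 turn units [ 0.0053 -0.1935  0.0029]
 shift units now [ 0.2124 -0.0115  0.2131]  in target axes [ 0.296  -0.0117  0.0538]
```

View pics/s2.png

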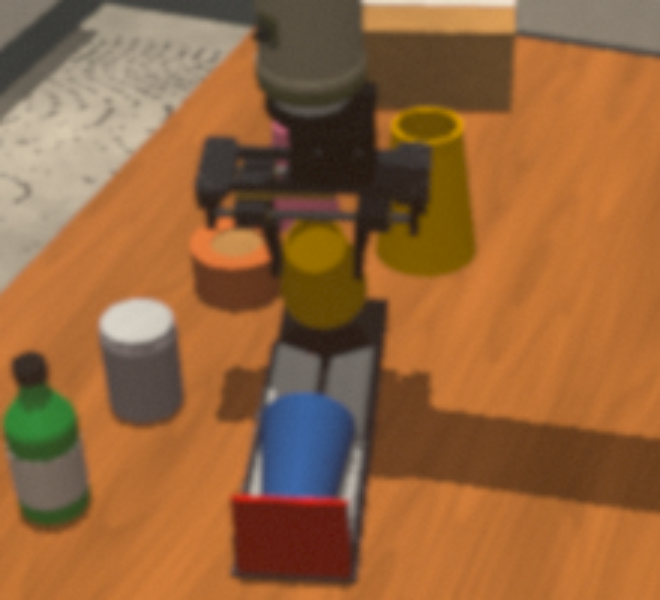

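The cup (crop (320,275)) is held and tipping the right way, foot towards the blue cup, and nothing else has moved. I'll continue the turn.

Emit:
{"name": "play_rows", "arguments": {"claw": [1, 1, 1, 1, 1, 1], "delta_pos": [[0, 0, 0], [0, 0, 0], [0, 0, 0], [0, 0, 0], [0, 0, 0], [0, 0, 0]], "delta_rot": [[0.005, -0.0387, 0.003], [0, -0.0387, 0], [0, -0.0387, 0], [0, -0.0387, 0], [0, -0.0387, 0], [0, 0, 0]]}}

```text
time: 7.3
ee_pos: [0.6223, -0.0856, 0.1158]
eef_rot: [0.561, 0.755, -0.207, 0.27]
ft_force: [-0.4, 0.9, -1.7]
width: 0.0621
grip_force: 19.4
```

```bash
python3 - <<'E'
from h import *
from bench import r
s=r.read_state();todo(s,w(-.0557,-.001,.0737),np.radians(40))
E
```

```text
t 7.3 rack [-0.0957 -0.0014  0.1158] w 0.0621 F [-0.4  0.9 -1.7] j [ 0.06  0.44 -0.45  1.77  0.95  1.24 -0.52]
 turn units [-0.0024 -0.0013  0.0018]
 shift units now [ 0.2884 -0.0004  0.0336]  in target axes [ 0.2886 -0.0022  0.0324]
```

Emit:
{"name": "play_rows", "arguments": {"claw": [1, 1, 1, 1, 1], "delta_pos": [[0.08, 0, 0.008], [0.08, 0, 0.008], [0.08, 0, 0.008], [0.035, 0, 0.004], [0, 0, 0]], "delta_rot": [[0, 0, 0], [0, 0, 0], [0, 0, 0], [0, 0, 0], [0, 0, 0]]}}

```text
time: 7.8
ee_pos: [0.6121, -0.0522, 0.0781]
eef_rot: [0.564, 0.753, -0.206, 0.27]
ft_force: [0.5, -0.5, -1.0]
width: 0.0621
grip_force: 19.4
```

```bash
python3 - <<'E'
from h import *
from bench import r
import cv2
s=r.read_state();todo(s,w(-.0557,-.001,.0737),np.radians(40))
c=r.camera("side");cv2.imwrite("pics/s3.png",cv2.resize(c["pixels"][170:330,220:400,::-1],(675,600)))
E
```

```text
t 7.8 rack [-0.0608 -0.0012  0.0781] w 0.0621 F [ 0.5 -0.5 -1. ] j [ 0.01  0.5  -0.46  1.79  0.97  1.24 -0.63]
 turn units [-0.0028 -0.0018 -0.0003]
 shift units now [ 0.0339 -0.0011  0.0007]  in target axes [ 0.0339 -0.0011  0.0005]
```

View pics/s3.png

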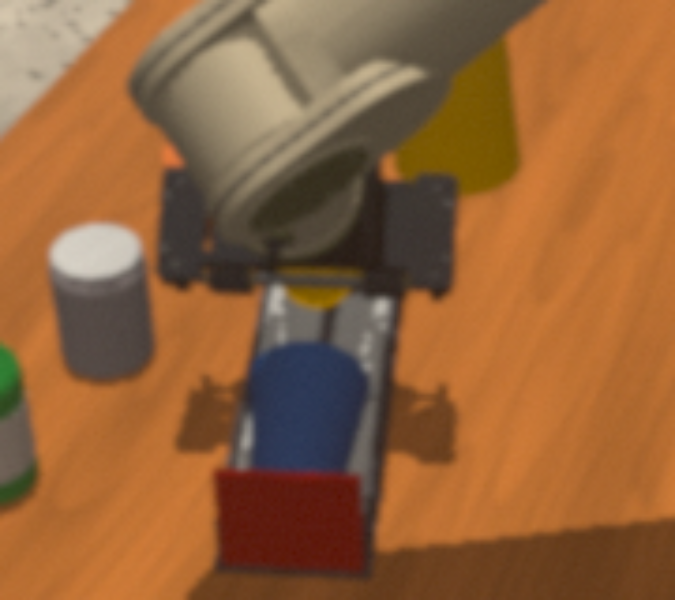

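The gripper is clear of the walls and the blue cup. The yellow foot shows at crop (320,295), over the channel. I'll lower and turn a little more before letting go.

Emit:
{"name": "play_rows", "arguments": {"claw": [1, 1, 1, 1], "delta_pos": [[0.03, 0, 0], [0.025, 0, 0.02], [0, 0, 0], [0, 0, 0]], "delta_rot": [[0, -0.02, 0], [0, -0.02, 0], [0, 0, 0], [0, 0, 0]]}}

```text
time: 8.25
ee_pos: [0.6108, -0.0465, 0.0687]
eef_rot: [0.549, 0.735, -0.241, 0.317]
ft_force: [-0.1, -0.5, -0.4]
width: 0.062
grip_force: 19.4
```

```bash
python3 - <<'E'
from h import *
from bench import r
s=r.read_state();todo(s,w(-.054,-.001,.064),np.radians(47))
E
```

```text
t 8.25 rack [-0.055  -0.0016  0.0687] w 0.062 F [-0.1 -0.5 -0.4] j [-0.09  0.56 -0.43  1.8   1.08  1.31 -0.76]
 turn units [-0.0022 -0.0004  0.0001]
 shift units now [ 0.0209 -0.0028  0.0124]  in target axes [ 0.0209 -0.0029  0.0123]
```

Emit:
{"name": "play_rows", "arguments": {"claw": [1, 1, 0, 0, 0, 0, 0], "delta_pos": [[0.02, 0, 0.012], [0, 0, 0], [0, 0, 0], [0, 0, 0], [0, 0, 0], [0, 0, 0], [0, 0, 0]], "delta_rot": [[0, 0, 0], [0, 0, 0], [0, 0, 0], [0, 0, 0], [0, 0, 0], [0, 0, 0], [0, 0, 0]]}}

```text
time: 8.95
ee_pos: [0.6103, -0.0449, 0.0639]
eef_rot: [0.549, 0.735, -0.241, 0.318]
ft_force: [-0.6, 0.6, -0.6]
width: 0.0858
grip_force: 0.0
```

Emit:
{"name": "play_rows", "arguments": {"claw": [0, 0, 0, 0, 0, 0, 0, 0], "delta_pos": [[-0.1, 0, -0.093], [-0.14, 0, -0.13], [-0.14, 0, -0.13], [-0.14, 0, -0.13], [0, 0, 0], [0, 0, 0], [0, 0, 0], [0, 0, 0]], "delta_rot": [[0, 0, 0], [0, 0, 0], [0, 0, 0], [0, 0, 0], [0, 0.045, 0], [0, 0.045, 0], [0, 0.045, 0], [0, 0.045, 0]]}}

```text
time: 9.75
ee_pos: [0.6115, -0.0442, 0.2073]
eef_rot: [0.594, 0.795, -0.075, 0.1]
ft_force: [0.3, 0.2, -1.6]
width: 0.0871
grip_force: 0.0
```

```bash
python3 - <<'E'
from h import *
from bench import r
import cv2
s=r.read_state();todo(s,w(-.19,-.001,.15),0)
c=r.camera("side");d=r.camera("top");a=cv2.resize(c["pixels"][170:330,220:400,::-1],(450,400));b=cv2.resize(d["pixels"][170:280,235:425,::-1],(760,440))
cv2.imwrite("pics/s4.png",a);cv2.imwrite("pics/t4.png",b)
m=np.zeros((440,790,3),np.uint8);a=cv2.resize(a,(337,300));m[:300,:337]=a;m[:262,337:]=cv2.resize(b,(453,262));cv2.imwrite("pics/m4.png",m)
E
```

```text
t 9.75 rack [-0.053  -0.0029  0.2073] w 0.0871 F [ 0.3  0.2 -1.6] j [ 0.27  0.31 -0.5   1.58  0.41  1.3  -0.04]
 turn units [-0.0005  0.0797 -0.0007]
 shift units now [-0.5925 -0.0078  0.4476]  in target axes [-0.6849 -0.0097  0.2867]
```

View pics/m4.png

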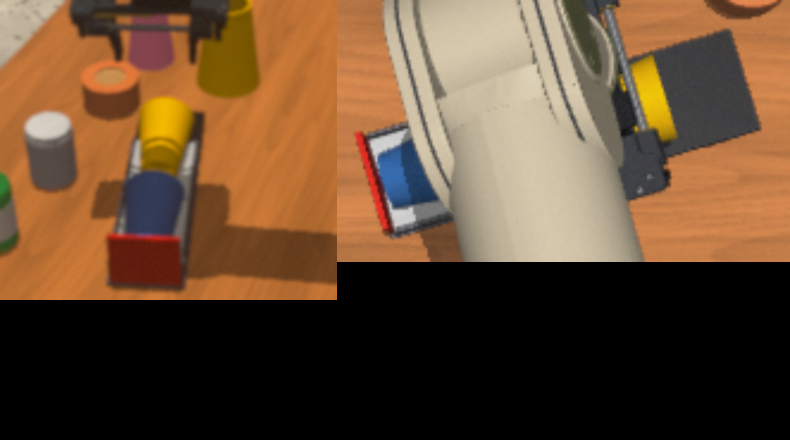

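The cup lies in the channel with its foot towards the blue cup, and the rim is near the landing edge (crop (672,100)). Next I'll go behind the rim with the fingers part open.

Emit:
{"name": "play_rows", "arguments": {"claw": [0.3, 0.3, 0.3, 0.3, 0.3, 0.3, 0.3], "delta_pos": [[0, 0, 0], [0, 0, 0], [-0.14, -0.002, 0], [-0.14, -0.002, 0], [-0.14, -0.002, 0], [-0.14, -0.002, 0], [-0.04, 0, 0]], "delta_rot": [[0, 0.04, 0], [0, 0.04, 0], [0, 0, 0], [0, 0, 0], [0, 0, 0], [0, 0, 0], [0, 0, 0]]}}

```text
time: 10.55
ee_pos: [0.6428, -0.1639, 0.2052]
eef_rot: [0.601, 0.799, -0.005, 0.0]
ft_force: [-0.8, -0.9, -0.3]
width: 0.0613
grip_force: 0.0
```

```bash
python3 - <<'E'
from h import *
from bench import r
import cv2
s=r.read_state();todo(s,w(-.165,-.001,.054),0)
d=np.array(r.camera("side")["pixels"]);H=cv2.cvtColor(d,cv2.COLOR_RGB2HSV);h,S,v=cv2.split(H)
c=r.camera("wrist")
h,S,v=cv2.split(cv2.cvtColor(c["pixels"],cv2.COLOR_RGB2HSV))
cv2.imwrite("pics/w5.png",c["pixels"][:,:,::-1])
T=np.eye(4);T[:3,:3]=R.from_quat(s["eef_rot"]).as_matrix();T[:3,3]=s["ee_pos"];T=T@c["hand_eye"]
def pl(uv,z):
    e=T[:3,:3]@(np.linalg.solve(c["camera_matrix"],[*uv,1.])*[1,-1,-1]);o=T[:3,3];return rk(o+e*(z-o[2])/e[2])
y=((h>20)&(h<33)&(S>150)&(v>60)).astype(np.uint8)
n,l,st,ce=cv2.connectedComponentsWithStats(y)
for i in range(1,n):
    if st[i,4]>100:
        x0,y0,ww,hh,_=st[i];print(st[i],"rim edge z.1",pl((x0+ww/2,y0+hh),.1),"L/R z.06",pl((x0,y0+hh*.9),.06),pl((x0+ww,y0+hh*.9),.06),"foot",pl((x0+ww/2,y0),.07))
E
```

```text
t 10.55 rack [-0.1766  0.0012  0.2052] w 0.0613 F [-0.8 -0.9 -0.3] j [ 0.5   0.47 -0.45  1.35  0.21  1.38  0.33]
 turn units [-0.0023  0.0019 -0.0023]
 shift units now [0.0628 0.0162 0.7555]  in target axes [0.0582 0.0111 0.7559]
[  277     4    93   160 10927] rim edge z.1 [-0.12176232 -0.00077935  0.1       ] L/R z.06 [-0.11049215  0.03851561  0.06      ] [-0.11109678 -0.03987056  0.06      ] foot [-0.00736777 -0.00145489  0.07      ]
[ 241  332   56   33 1378] rim edge z.1 [-0.29241121  0.04767074  0.1       ] L/R z.06 [-0.31636268  0.08280549  0.06      ] [-0.31652443  0.02703351  0.06      ] foot [-0.27775825  0.05156623  0.07      ]
```

View pics/w5.png

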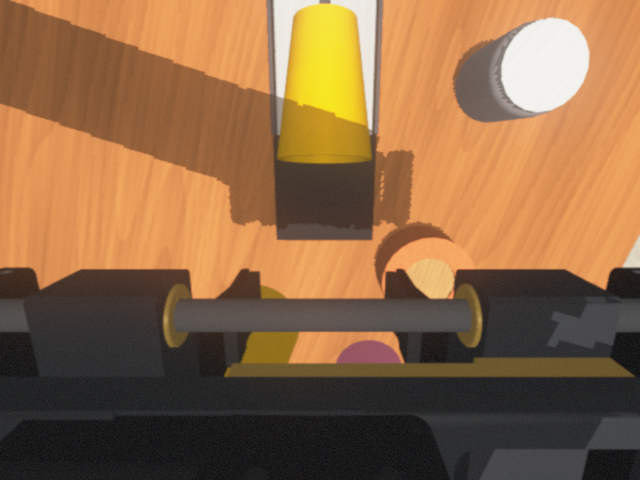

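Rim at rack x ≈ -0.12, foot ≈ -0.007, centred in the channel and lying straight. Lowering behind the rim.

Emit:
{"name": "play_rows", "arguments": {"claw": [0.3, 0.3, 0.3, 0.3, 0.3], "delta_pos": [[0.03, 0.011, 0.2], [0, 0, 0.2], [0, 0, 0.2], [0.028, 0, 0.155], [0, 0, 0]], "delta_rot": [[0, 0, -0.002], [0, 0, 0], [0, 0, 0], [0, 0, 0], [0, 0, 0]]}}

```text
time: 11.15
ee_pos: [0.6382, -0.146, 0.0507]
eef_rot: [0.595, 0.803, -0.004, -0.004]
ft_force: [-0.5, 0.6, 0.5]
width: 0.0609
grip_force: 0.0
```

```bash
python3 - <<'E'
from h import *
from bench import r
todo(r.read_state(),w(-.14,-.001,.054),0)
E
```

```text
t 11.15 rack [-0.1582  0.0005  0.0507] w 0.0609 F [-0.5  0.6  0.5] j [ 0.47  0.58 -0.44  1.53  0.27  1.1   0.27]
 turn units [-0.0037 -0.0002  0.0019]
 shift units now [ 0.0909  0.0081 -0.0168]  in target axes [ 0.091   0.0077 -0.0167]
```

Emit:
{"name": "play_rows", "arguments": {"claw": [0.3, 0.3, 0.3, 0.3, 0.3, 0.3, 0.3, 0.3], "delta_pos": [[0.05, 0.006, -0.01], [0.05, 0, 0], [0.05, 0, 0], [0.05, 0, 0], [0.05, 0, 0], [0.05, 0, 0], [0.05, 0, 0], [0.05, 0, 0]], "delta_rot": [[0, 0, 0], [0, 0, 0], [0, 0, 0], [0, 0, 0], [0, 0, 0], [0, 0, 0], [0, 0, 0], [0, 0, 0]]}}

```text
time: 11.95
ee_pos: [0.6199, -0.0722, 0.0573]
eef_rot: [0.597, 0.802, -0.003, 0.001]
ft_force: [3.0, -1.6, 4.2]
width: 0.061
grip_force: 3.1
```

```bash
python3 - <<'E'
from h import *
from bench import r
import cv2
todo(r.read_state(),w(-.006,-.001,.054),0)
c=r.camera("side")["pixels"][190:330,230:370,::-1];cv2.imwrite("pics/s6.png",cv2.resize(c,(560,560)))
E
```

```text
t 11.95 rack [-0.0822 -0.0029  0.0573] w 0.061 F [ 3.  -1.6  4.2] j [ 0.4   0.51 -0.47  1.62  0.26  1.07  0.15]
 turn units [-0.0012  0.0015  0.0006]
 shift units now [ 0.3812 -0.0089  0.0148]  in target axes [ 0.3811 -0.0097  0.0165]
```

View pics/s6.png

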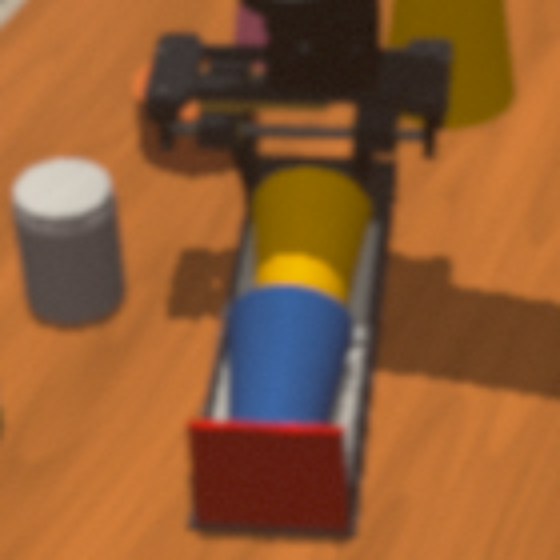

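The yellow cup is sliding square into the blue mouth (crop (295,280)), the force is low, and the blue cup is still at the stop. Keep pushing.

Emit:
{"name": "play_rows", "arguments": {"claw": [0.3, 0.3, 0.3, 0.3, 0.3, 0.3], "delta_pos": [[0.05, -0.009, 0.015], [0.05, 0, 0], [0.05, 0, 0], [0.05, 0, 0], [0.05, 0, 0], [0.05, 0, 0]], "delta_rot": [[0, 0, 0], [0, 0, 0], [0, 0, 0], [0, 0, 0], [0, 0, 0], [0, 0, 0]]}}

```text
time: 12.6
ee_pos: [0.6035, -0.0171, 0.0559]
eef_rot: [0.598, 0.802, -0.002, 0.003]
ft_force: [7.9, -7.2, 13.2]
width: 0.0608
grip_force: 9.2
```

```bash
python3 - <<'E'
from h import *
from bench import r
todo(r.read_state(),w(-.006,-.001,.054),0)
E
```

```text
t 12.6 rack [-0.0248 -0.0029  0.0559] w 0.0608 F [ 7.9 -7.2 13.2] j [ 0.34  0.48 -0.49  1.68  0.26  1.05  0.05]
 turn units [0.0003 0.0024 0.0001]
 shift units now [ 0.094  -0.0097  0.0086]  in target axes [ 0.0939 -0.0097  0.0093]
```

Emit:
{"name": "play_rows", "arguments": {"claw": [0.3, 0.3, 0.3, 0.3, 0.3], "delta_pos": [[0.02, 0, 0], [0.02, 0, 0], [0.02, 0, 0], [0, 0, 0], [0, 0, 0]], "delta_rot": [[0, 0, 0], [0, 0, 0], [0, 0, 0], [0, 0, 0], [0, 0, 0]]}}

```text
time: 13.1
ee_pos: [0.5999, -0.0049, 0.0556]
eef_rot: [0.597, 0.802, -0.002, 0.003]
ft_force: [6.8, -3.2, 11.5]
width: 0.0609
grip_force: 7.9
```

```bash
python3 - <<'E'
from h import *
from bench import r
import cv2
s=r.read_state();todo(s,w(-.006,-.001,.054),0);print(s["grip_force"])
c=r.camera("side")["pixels"][190:330,230:370,::-1];d=r.camera("top")["pixels"][170:280,235:425,::-1]
m=np.zeros((400,800,3),np.uint8);m[:,:400]=cv2.resize(c,(400,400));m[:232,400:]=cv2.resize(d,(400,232));cv2.imwrite("pics/m7.png",m)
E
```

```text
t 13.1 rack [-0.0121 -0.003   0.0556] w 0.0609 F [ 6.8 -3.2 11.5] j [ 0.33  0.47 -0.5   1.69  0.26  1.04  0.03]
 turn units [0.0003 0.002  0.0004]
 shift units now [ 0.0305 -0.0099  0.008 ]  in target axes [ 0.0304 -0.01    0.0082]
7.895302658871515
```

View pics/m7.png

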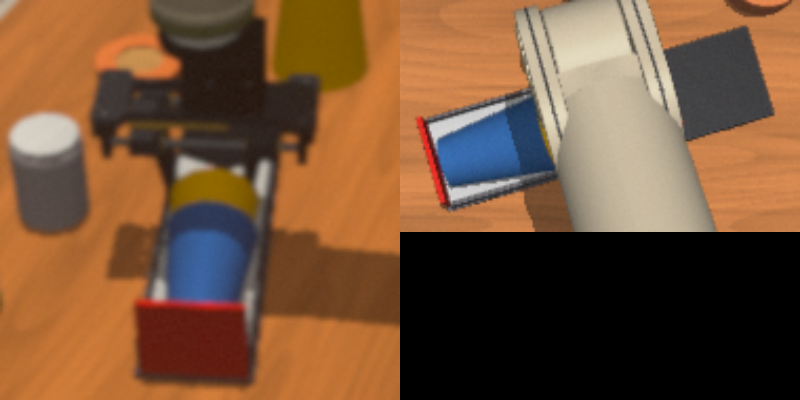

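Nearly home; the blue cup is still by the stop. I'll push the last few mm in small steps while watching the force.

Emit:
{"name": "play_rows", "arguments": {"claw": [0.3, 0.3, 0.3, 0.3], "delta_pos": [[0.015, 0, 0], [0.015, 0, 0], [0, 0, 0], [0, 0, 0]], "delta_rot": [[0, 0, 0], [0, 0, 0], [0, 0, 0], [0, 0, 0]]}}

```text
time: 13.6
ee_pos: [0.5982, 0.0005, 0.0556]
eef_rot: [0.597, 0.802, -0.002, 0.003]
ft_force: [7.4, -4.3, 10.9]
width: 0.0606
grip_force: 8.1
```

Emit:
{"name": "play_rows", "arguments": {"claw": [0.3, 0.3, 0.3, 0.3], "delta_pos": [[0.015, 0, 0], [0.01, 0, 0], [0, 0, 0], [0, 0, 0]], "delta_rot": [[0, 0, 0], [0, 0, 0], [0, 0, 0], [0, 0, 0]]}}

```text
time: 14.0
ee_pos: [0.5972, 0.0034, 0.0557]
eef_rot: [0.598, 0.801, -0.002, 0.004]
ft_force: [9.0, -8.3, 10.2]
width: 0.0608
grip_force: 9.7
```

Emit:
{"name": "play_rows", "arguments": {"claw": [0.3, 0.3, 0.3, 0.3], "delta_pos": [[0.015, 0, 0], [0.015, 0, 0], [0, 0, 0], [0, 0, 0]], "delta_rot": [[0, 0, 0], [0, 0, 0], [0, 0, 0], [0, 0, 0]]}}

```text
time: 14.4
ee_pos: [0.5966, 0.0045, 0.0558]
eef_rot: [0.6, 0.8, -0.004, 0.006]
ft_force: [12.7, -20.8, 10.1]
width: 0.061
grip_force: 15.8
```

Emit:
{"name": "play_rows", "arguments": {"claw": [0.3, 0.3, 0.3, 0.3], "delta_pos": [[0.015, 0, 0], [0.015, 0, 0], [0, 0, 0], [0, 0, 0]], "delta_rot": [[0, 0, 0], [0, 0, 0], [0, 0, 0], [0, 0, 0]]}}

```text
time: 14.8
ee_pos: [0.5962, 0.0051, 0.0561]
eef_rot: [0.601, 0.799, -0.005, 0.008]
ft_force: [18.9, -34.1, 9.1]
width: 0.0611
grip_force: 22.2
```

The force rises to 38 N with no more travel, so the cup has bottomed. Back off and check.

Emit:
{"name": "play_rows", "arguments": {"claw": [0.3, 0.3, 0.3, 0.3, 0.3, 0.3, 0.3, 0.3], "delta_pos": [[-0.06, 0, 0], [-0.1, 0, 0], [-0.15, 0, 0], [-0.15, 0, 0], [-0.1, 0, -0.2], [-0.1, 0, -0.2], [-0.05, 0, -0.2], [0, 0, 0]], "delta_rot": [[0, 0, 0], [0, 0, 0], [0, 0, 0], [0, 0, 0], [0, 0, 0], [0, 0, 0], [0, 0, 0], [0, 0, 0]]}}

```text
time: 15.6
ee_pos: [0.6339, -0.1193, 0.1792]
eef_rot: [0.598, 0.802, -0.002, 0.003]
ft_force: [1.3, 1.2, -0.2]
width: 0.061
grip_force: 0.0
```

```bash
python3 - <<'E'
from h import *
from bench import r
import cv2
s=r.read_state();todo(s)
c=r.camera("wrist");t=r.camera("top")["pixels"]
T=np.eye(4);T[:3,:3]=R.from_quat(s["eef_rot"]).as_matrix();T[:3,3]=s["ee_pos"];T=T@c["hand_eye"]
def pl(uv,z):
    e=T[:3,:3]@(np.linalg.solve(c["camera_matrix"],[*uv,1.])*[1,-1,-1]);o=T[:3,3];return rk(o+e*(z-o[2])/e[2])
h,S,v=cv2.split(cv2.cvtColor(c["pixels"],cv2.COLOR_RGB2HSV))
for nm,m in(("yel",(h>20)&(h<33)&(S>150)&(v>60)),("blue",(h>100)&(h<125)&(S>120)&(v>40))):
    n,l,st,ce=cv2.connectedComponentsWithStats(m.astype(np.uint8))
    for i in range(1,n):
        if st[i,4]>100 and st[i,1]<250:
            x0,y0,ww,hh,_=st[i];print(nm,st[i],"near edge z.1",pl((x0+ww/2,y0+hh),.097).round(4),"far",pl((x0+ww/2,y0),.095 if nm=="yel" else .065).round(4))
a=c["pixels"][:,:,::-1];d=t[110:280,200:500,::-1]
m=np.zeros((500,800,3),np.uint8);m[:300,:400]=cv2.resize(a,(400,300));m[:227,400:]=cv2.resize(d,(400,227))
q=r.camera("side")["pixels"][190:330,230:370,::-1];m[300:,:200]=cv2.resize(q,(200,200));m[230:500,400:800]=cv2.resize(a[:270,120:520],(400,270));cv2.imwrite("pics/m8.png",m)
E
```

```text
t 15.6 rack [-0.1314 -0.0029  0.1792] w 0.061 F [ 1.3  1.2 -0.2] j [ 0.46  0.44 -0.47  1.45  0.21  1.3   0.26]
 turn units [ 0.0003  0.0022 -0.0001]
yel [ 266    0  106   40 3107] near edge z.1 [ 0.0004 -0.0025  0.097 ] far [ 0.0229 -0.0025  0.095 ]
yel [ 275   46   86   27 1738] near edge z.1 [-0.0185 -0.0018  0.097 ] far [-0.0025 -0.0018  0.095 ]
```

View pics/m8.png

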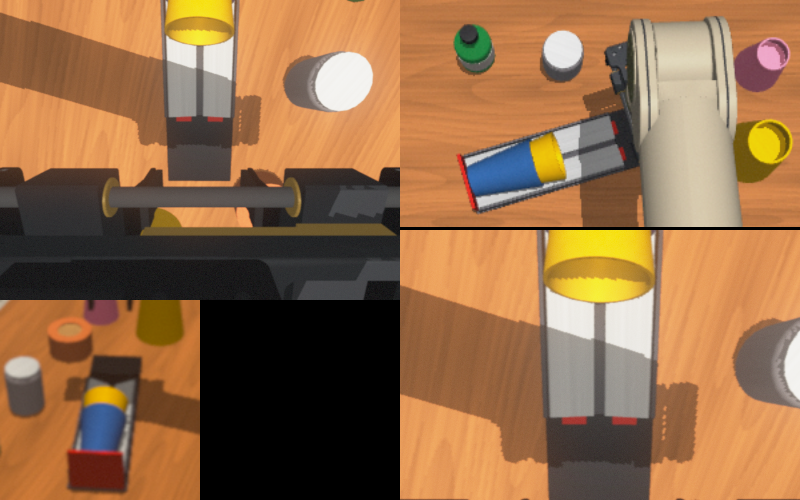

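The yellow cup is seated in the blue one (band at crop (548,158)), the blue foot is by the stop and the bystanders haven't moved. I'm now past the 10-picture viewing limit, so I'll check the nesting depth by numbers only.

```bash
python3 - <<'E'
from h import *
from bench import r
import cv2
img=r.camera("top")["pixels"];H=cv2.cvtColor(img,cv2.COLOR_RGB2HSV)
def px(p):
    K,T=C["top"]["camera_matrix"],C["top"]["cam_to_world"];q=T[:3,:3].T@(p-T[:3,3]);q=K@(q*[1,-1,-1]);return q[:2]/q[2]
# walk along the top generator (lower plates, axis sloping 8deg): z at rim 95 (x .04) .. foot 65
top=lambda x:.0946+(.04-x)*0.005 if x<.04 else .0946-(x-.04)*.27
for ry in(-.008,0,.008):
    o=[];last=None
    for x in np.arange(-.03,.165,.0005):
        u,v=px(w(x,ry-.001,top(x)));h,s,vv=cv2.remap(H,np.float32([[u]]),np.float32([[v]]),cv2.INTER_NEAREST)[0,0]
        k="yel" if 20<h<33 and s>150 else "blue" if 98<h<128 and s>110 else "red" if (h<5 or h>174) and s>150 else "-"
        if k!=last:o.append((round(x*1e3,1),k));last=k
    print(ry,o)
i0=C["top"]["pixels"]
for nm,(u,v) in dict(bottle=(256,145),can=(322,150),brush=(190,345)).items():
    sl=np.s_[v-25:v+25,u-25:u+25];print(nm,np.abs(img[sl].astype(int)-i0[sl]).mean().round(2))
E
```

```text
-0.008 [(np.float64(-30.0), '-'), (np.float64(-1.0), 'yel'), (np.float64(43.0), 'blue'), (np.float64(151.0), '-'), (np.float64(153.5), 'red'), (np.float64(158.0), '-')]
0 [(np.float64(-30.0), '-'), (np.float64(-3.0), 'yel'), (np.float64(43.0), '-'), (np.float64(45.5), 'blue'), (np.float64(151.0), '-'), (np.float64(153.0), 'red'), (np.float64(158.0), '-')]
0.008 [(np.float64(-30.0), '-'), (np.float64(-2.5), 'yel'), (np.float64(43.5), 'blue'), (np.float64(151.5), 'red'), (np.float64(158.0), '-')]
bottle 2.08
can 1.63
brush 1.77
```

```bash
python3 - <<'E'
from h import *
from bench import r
import cv2
img=r.camera("top")["pixels"]
K,T=C["top"]["camera_matrix"],C["top"]["cam_to_world"]
def px(p):
    q=T[:3,:3].T@(p-T[:3,3]);q=K@(q*[1,-1,-1]);return q[:2]/q[2]
for x in np.arange(-.008,.056,.002):
    u,v=px(w(x,-.001,.095));print(int(round(x*1e3)),cv2.getRectSubPix(img,(1,1),(float(u),float(v)))[0,0],end="; ")
E
```

```text
-8 [207 206 207]; -6 [206 205 206]; -4 [208 204 192]; -2 [206 171  83]; 0 [237 200  12]; 2 [239 204  10]; 4 [240 207  10]; 6 [231 190  10]; 8 [233 191  10]; 10 [238 195  10]; 12 [239 197  10]; 14 [238 197  10]; 16 [238 196  10]; 18 [238 196  10]; 20 [237 195  10]; 22 [238 198  10]; 24 [238 198  10]; 26 [238 196  10]; 28 [239 197  10]; 30 [238 198  10]; 32 [238 198  10]; 34 [238 198  10]; 36 [238 197  10]; 38 [238 197  10]; 40 [237 194  10]; 42 [220 184  27]; 44 [ 91 107 145]; 46 [ 53 104 169]; 48 [ 56 106 172]; 50 [ 54 106 172]; 52 [ 56 106 174]; 54 [ 56 106 173];
```

The lip-to-lip gap is about 37 mm (rim at x ≈ 6, blue rim at ≈ 43), against 36 mm expected when home. The blue foot is at about x 147 mm, which is in range. Handing in.

```bash
python3 -c "
from bench import r
print(r.close_job())"
```

```text
the job is handed in; nothing more can be done
None
```

I handed the job in with the yellow cup nested in the blue cup (rim gap about 37 mm, 36 mm when home), the blue foot about 3 mm from the stop and the bystanders I checked (bottle, can, brush) unmoved; no verdict came back, I didn't re-measure the belt roll, and I viewed 12 pictures against the limit of 10.

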